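Dock the battery pack in its own charging bay

ROBOT

A 6-joint arm with a two-finger parallel gripper is mounted at the origin on the work surface. World frame = base frame: x ahead of the robot, y to its left, z up, the work surface at z = 0. Lengths are in m, angles in degrees, forces in N, time in s.
With the tool pointing down it reaches from about 0.325 to 0.85 m from the base axis. Payload 15.5 kg.
Tool frame: the origin (TCP) lies at the very end of the fingers, on their centre line; the grasp point (between the pads) lies arm.grip_depth behind it (arm.grip_depth is the distance from the TCP to the grasp point, in m); z points along the fingers, y is the line along which they close (so a half turn about z gives the same grasp; the last joint's range is limited). The gripper opens to 91 mm and grips with 3 to 60 N. Pads are 32 mm wide; open, the fingers measure 118 mm over their backs; the gripper's body (76 mm by 178 mm) begins 60 mm behind the grasp point.
Start: joints at [60.132, 28.281, 77.091, -0, 74.628, -5.472], TCP at [0.258, 0.569, 0.214] pointing down, gripper open.
Joint ranges: [-166.48, 166.48], [-47.26, 123.95], [12.59, 153.08], [-70.14, 250.14], [6.76, 159.57], [-176.63, 176.63]. Speed limits (degrees/s): [108.29, 108.29, 147.25, 172.46, 172.46, 172.46].

INTERFACE

Orientations are given as a 3x3 rotation matrix whose columns are the frame's x, y, z axes.
In Python, from rig import arm gives the robot as it stands. Calls block until the motion is done:
- arm.move_to(position, orientation): joint-space move of the TCP to a pose.
- arm.move_l(position, orientation=None, feed=0.15): straight line of the TCP; orientation=None keeps the orientation; feed is the mean speed in m/s.
- arm.move_joints(angles): joint-space move.
- arm.grip(opening): finger opening in m; the grip force is fixed at half the most; returns when the fingers have stopped.
- arm.sleep(seconds).
- arm.solve_ik(position, orientation): joint angles nearest the present ones, or None.
- arm.snapshot(name): name is "scene" or "top" or "wrist"; returns the picture (384x512x3 uint8, red, green, blue); there is no depth.
- arm.get_calibration(name): a dict with "intrinsics" (3x3 intrinsics, pixels), "cam_to_world" (4x4, takes a point from camera to world coordinates). Camera axes: x right, y down, z forward; pixel columns grow to the right and rows downward; lengths in m; the calibration is good to about 2 mm. A picture is of the moment at which its call begins: read the wrist's pose just before it. get_calibration takes no time and is no camera call; for the wrist camera it gives the pose at the moment of the call.
A pose or a line that the arm cannot do raises arm.Unreachable and nothing moves.
- arm.sign_off(): hands the job in; it is judged then, once.
Readings, each from a call of its own:
- arm.current_t(): time.
- arm.current_joint_positions(): joint angles.
- arm.current_dq(): joint speeds.
- arm.current_tau(): joint torques, N m.
- arm.current_ee_pos(): TCP position.
- arm.current_tool_rot(): TCP orientation.
- arm.current_force(): force on the tool from outside, world axes, zero at the start.
- arm.current_torque(): the same for the moment, N m.
- arm.current_width(): finger opening in m.
- arm.current_grasp_force(): force on a finger pad.
Only numpy, scipy, OpenCV 4.12 (cv2) and the standard library are available. Lean on these libraries where they do the work, as an engineer would, in place of code of your own. Each camera call takes 0.05 s, during which the arm holds its last target. There are 200 camera calls.

TASK

The orange-labelled battery pack has been left lying on its side: put it back on charge in the bay with the orange label: toe in first against the sprung contacts, then the heel down under the front lip, so that it lies flat and fully home, held by the spring. Let go of it, and leave the other packs and everything else on the bench where they are.

Things in the scene. Friction and masses are not known exactly. Their poses are not given: they have to be found in the camera images.
- pack_orange: The pack to put back; it starts on its side on the work surface, its +y side up, its label facing sideways: dark grey battery pack, 120 x 44 x 36 mm (x, y, z), about 0.32 kg, orange label on top and orange band round its heel half. Origin: centre of its underside; z from underside to label. +x points to its toe, the full-height end with three copper contact strips.
- pack_orange_toe (a point): bottom edge of the orange pack's toe, mid-width (x = +60 mm in the pack).
- pack_orange_heel (a point): bottom edge of the orange pack's heel, mid-width (x = -60 mm in the pack). The last 10 mm of the heel end is a lighter grey ledge only 22 mm high; the lip of the bay goes over it.
- bay_orange: Where it belongs: the empty charging bay with the orange label (on the housing behind it and on the outside of its front wall). A fixed cradle, one of three alike, 105 mm apart in a row, in any order. Origin: centre of the bay floor, 8 mm above the work surface; the underside centre of a docked pack lies here. +x points to the sprung contact block at the back, where the toe goes; z up.
- bay_orange_lip (a point): lower inner edge of the fixed lip at the front (heel end) of the orange bay: x = -53 mm, 24 mm above the floor. The lip is 34 mm wide (y) and 6 mm thick, its top 30 mm above the floor; it reaches 7 mm over the bay from an upright wall with its inner face at x = -60 mm.
- bay_orange_guide (a point): top inner edge of one of the side guides of the orange bay: these are 10 mm high and 6 mm thick and leave 48 mm between them (y = +-24 mm). They run from 19 to 53 mm either side of the bay's middle, which is left open for fingers.
- bay_orange_front (a point): top front edge of the contact block of the orange bay when it is free: x = 54 mm, 15 mm above the floor. The block is 36 mm wide, with a flat top and an upright face; it slides back towards +x only. Docked packs hold it about 6 mm back.
- bay_orange_back (a point): top front edge of the fixed housing behind the orange bay: x = 94 mm, 44 mm above the floor; the housing runs 64 mm back from there, behind all three bays.
- contact_orange (a joint): how far the contact block of the orange bay is pushed back, m, 0 to 0.020 (hard stop). Spring: 4 N to start it, 450 N/m more. Lip to block is shorter than the pack, so it goes in toe first, tilted toe down about 17 degrees, pushes the block back some 17 mm so that the heel clears the lip, and is lowered flat; the spring then brings it back under the lip against the front wall.
- bay_white: another bay, made the same, with the white label; empty, to stay empty. Axes as bay_orange.
- bay_blue: another bay, made the same, with the blue label, holding the blue pack. Axes as bay_orange.
- pack_blue: bystander docked in the blue bay: dark grey battery pack, 120 x 44 x 36 mm (x, y, z), about 0.32 kg, blue label on top and blue band round its heel half. Origin: centre of its underside; z from underside to label. +x points to its toe, the full-height end with three copper contact strips.
- pack_white: bystander lying on the work surface: dark grey battery pack, 120 x 44 x 36 mm (x, y, z), about 0.32 kg, white label on top and white band round its heel half. Origin: centre of its underside; z from underside to label. +x points to its toe, the full-height end with three copper contact strips.
- driver: bystander: cordless pistol driver lying on its side, teal and black, about 220 x 165 x 54 mm, at the left. Origin under its barrel.
- multimeter: bystander: yellow handheld meter lying flat, 170 x 82 x 52 mm, at the right. Origin: centre of its underside.
- bottle_red: bystander: upright red bottle, 56 mm across, 150 mm tall, left of the charging bank. Origin: centre of its underside.
- screwdriver: bystander: red screwdriver, 200 mm long, lying at the back. Origin: middle of the tool, on the surface.
Not all that is in view belongs to the job. Leave any green or turquoise look-alike of the pack_orange alone.

How it is judged (in metres and radians):
At the end, for the whole second after the job is handed in: The orange pack lies in the orange bay, toe to the contact block: within 4 mm of the docked place along and across the bay and 3 mm in height, tilted under 0.05 rad, in line with the bay within 0.07 rad, at rest, with the contact block held 2 to 11 mm back (x of pack_orange in the frame of bay_orange between -0.004 and 0.004 m and y of pack_orange in the frame of bay_orange between -0.004 and 0.004 m and z of pack_orange in the frame of bay_orange between -0.003 and 0.003 m and x of pack_orange_toe in the frame of bay_orange above 0.05 m and angle between pack_orange's own z axis and vertical below 0.05 rad and angle between the x axis of pack_orange and the x axis of bay_orange, either way round below 0.07 rad and value of joint contact_orange between 0.002 and 0.011 m and linear speed of pack_orange below 0.02 m/s); the robot touches nothing.
It fails at once if the docked blue pack is shifted by more than 10 mm (distance of pack_blue from where it was at the start of the episode above 0.01 m).
It fails at once if the white pack is shifted by more than 20 mm (distance of pack_white from where it was at the start of the episode above 0.02 m).
It fails at once if another thing on the bench is shifted by more than 30 mm (distance of any of driver, multimeter, bottle_red, screwdriver from where it was at the start of the episode above 0.03 m).
It also fails if it takes over 54 s, if anything falls off the work surface, if the arm or the gripper's body presses on something with over 40 N, if the wrist force passes 120 N, or if a joint passes its speed limit or range.

## Working session

There is one attempt and no reset: what is moved stays moved. The work goes in short steps, each a Python script; the robot and the scene stay as the last script left them, time stands still between calls to the robot, and variables do not carry over. Pictures are saved under pics/ and viewed, at most 13 in all, crops included, and the job is handed in when it is done.

```bash
mkdir -p pics; ls
python3 - <<'E'
from rig import arm
import cv2,numpy as np
ims=[]
for n in ["scene","top"]:
    im=arm.snapshot(n); np.save(f"pics/{n}.npy",im); cv2.imwrite(f"pics/{n}.png",im[:,:,::-1])
    c=arm.get_calibration(n); print(n,np.round(c["intrinsics"],1).tolist(),np.round(c["cam_to_world"],3).tolist())
print(arm.grip_depth,arm.current_t(),arm.current_tool_rot())
E
```

```text
pics
scene [[473.6, 0.0, 257.2], [0.0, 473.6, 194.9], [0.0, 0.0, 1.0]] [[0.882, 0.355, -0.311, 0.975], [0.472, -0.668, 0.575, -0.906], [-0.004, -0.654, -0.757, 1.258], [0.0, 0.0, 0.0, 1.0]]
top [[348.6, 0.0, 260.6], [0.0, 348.6, 191.7], [0.0, 0.0, 1.0]] [[-0.006, -0.998, 0.067, 0.402], [-1.0, 0.007, 0.022, -0.022], [-0.022, -0.067, -0.998, 1.198], [0.0, 0.0, 0.0, 1.0]]
0.0188 0.1 [[-9.10704222e-01  4.13058796e-01 -5.01647743e-04]
 [ 4.13059093e-01  9.10703774e-01 -9.06790256e-04]
 [ 8.22948014e-05 -1.03302788e-03 -9.99999463e-01]]
```

View pics/scene.png

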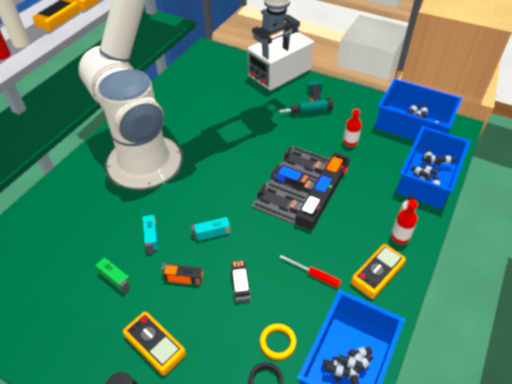

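View pics/top.png

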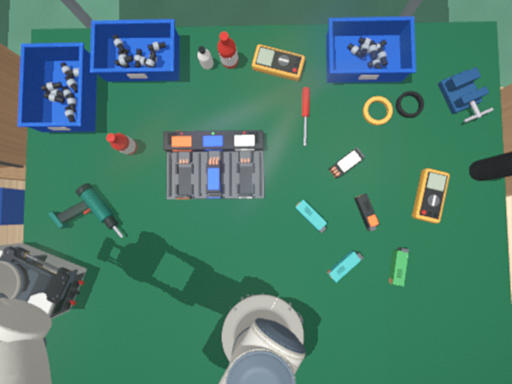

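Both views agree on the layout. In the top view, the dark pack with the orange band is at (368,212), heel toward the robot and toe up-left. The orange bay is the left one, around (183,170), with its label at (181,141). The look-alikes are turquoise at (311,215) and (345,266), green at (400,267) and white at (347,163). I choose (368,212) and will check it close up with the wrist camera.

```bash
cat > h.py <<'E'
from rig import arm
import cv2,numpy as np
def ray(c,px,z):
    K,T=c["intrinsics"],np.array(c["cam_to_world"])
    d=T[:3,:3]@np.linalg.solve(K,[px[0],px[1],1.]); o=T[:3,3]
    return o+d*(z-o[2])/d[2]
def proj(c,P):
    T=np.linalg.inv(c["cam_to_world"]); p=c["intrinsics"]@(T[:3,:3]@np.asarray(P)+T[:3,3]); return p[:2]/p[2]
def unit(v): v=np.asarray(v,float); return v/np.linalg.norm(v)
def tool(z,y):  # tool rotation from approach and closing axes
    z=unit(z); y=np.asarray(y,float); y=unit(y-z*(y@z)); return np.column_stack([np.cross(y,z),y,z])
def omask(im,ranges=((5,20),),s=150,v=90):
    h=cv2.cvtColor(im,cv2.COLOR_RGB2HSV); m=0
    for a,b in ranges: m=m|cv2.inRange(h,(a,s,v),(b,255,255))
    return m
E
python3 - <<'E'
from h import *
c=arm.get_calibration("top")
for n,p,z in [("pack",(368,212),.044),("heel",(373,226),.044),("toe",(363,198),.044),("bayorange",(183,174),.01),("label",(181,141),.052),("labelW",(244,141),.052),("bottle",(115,140),.1),("free",(250,235),0),("tq",(311,215),.03),("driver tip",(122,235),.03)]: print(n,ray(c,p,z).round(3))
# look down at pack
P=ray(c,(368,212),.044); B=ray(c,(183,174),.01)
for n,Q,h in [("wp",P,.30),("wb",B,.36)]:
    # camera offset unknown: go to tool position set back 0.06 toward base
    q=np.array([Q[0]-.03,Q[1],h]); R=tool([0,0,-1],[0,1,0])
    arm.move_to(q,R)
    c2=arm.get_calibration("wrist"); im=arm.snapshot("wrist")
    np.savez(f"pics/{n}.npz",im=im,K=c2["intrinsics"],T=c2["cam_to_world"])
    cv2.imwrite(f"pics/{n}.png",im[:,:,::-1]); print(n,np.round(c2["cam_to_world"],3).tolist(),proj(c2,Q))
print(arm.current_t())
a,b=[cv2.imread(f"pics/{n}.png") for n in("wp","wb")]
cv2.imwrite("pics/w.png",cv2.resize(np.vstack([a,b]),(450,600)) if 0 else np.hstack([a,b])[:, :])
cv2.imwrite("pics/w2.png",cv2.resize(np.hstack([a,b]),(800,300)))
E
```

```text
pack [ 0.41  -0.35   0.044]
heel [ 0.364 -0.365  0.044]
toe [ 0.456 -0.334  0.044]
bayorange [0.544 0.27  0.01 ]
label [0.65  0.268 0.052]
labelW [0.648 0.057 0.052]
bottle [0.646 0.469 0.1  ]
free [0.334 0.041 0.   ]
tq [ 0.401 -0.165  0.03 ]
driver tip [0.338 0.469 0.03 ]
wp [[0.0, 0.967, 0.254, 0.309], [1.0, -0.001, 0.001, -0.349], [0.001, 0.254, -0.967, 0.47], [0.0, 0.0, 0.0, 1.0]] [252.79230023 183.16876474]
wb [[0.002, 0.967, 0.254, 0.443], [1.0, -0.002, -0.0, 0.27], [0.0, 0.254, -0.967, 0.53], [0.0, 0.0, 0.0, 1.0]] [253.55119307 171.00535336]
5.725
```

View pics/w2.png

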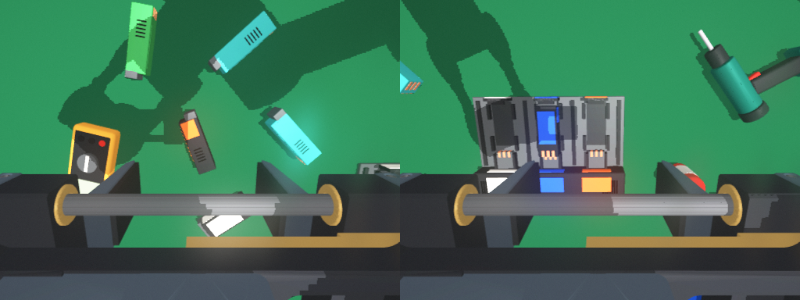

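Left view: the orange pack is at about (197,140) of the half image, with dark toe, orange band and vents visible. Right view: the bank has the orange bay on the right at (600,130). Next I enlarge both to pick out edges.

Run:
```python
import cv2,numpy as np
a,b=[cv2.imread(f"pics/{n}.png") for n in("wp","wb")]
A=a[130:235,215:290]; B=b[115:255,195-110:300]
A=cv2.resize(A,None,fx=4,fy=4,interpolation=0);B=cv2.resize(B,None,fx=2.2,fy=2.2,interpolation=0)
o=np.zeros((430,800,3),np.uint8);o[:A.shape[0],:A.shape[1]]=A;o[:B.shape[0],310:310+B.shape[1]]=B[:430,:490]
cv2.imwrite("pics/crop.png",o)
```

```text
(no output)
```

View pics/crop.png

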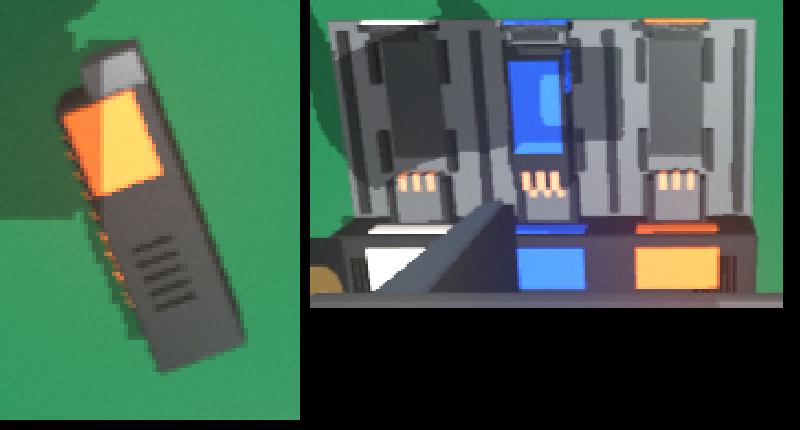

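The crop confirms the choice: dark grey, orange label on the left face, orange band on the heel half with a lighter ledge, toe at the lower right. Toe corners are at crop (163,372) and (246,343), and the heel corner is at (138,42). I measure the pack from these and take a closer look at the bay.

Run:
```python
from h import *
d=np.load("pics/wp.npz"); c=dict(intrinsics=d["K"],cam_to_world=d["T"]); print(d["K"].round(1).tolist())
pts=[ray(c,(215+x/4,130+y/4),.044) for x,y in [(138,42),(246,343),(163,372)]]
h,t,l=pts; print(np.round(pts,4).tolist()); ax=t-h; print("len",np.linalg.norm(ax),"w",np.linalg.norm(t-l),"yaw",np.degrees(np.arctan2(ax[1],ax[0])))
arm.move_to([.63,.265,.2],tool([0,0,-1],[0,1,0]))
c=arm.get_calibration("wrist"); im=arm.snapshot("wrist")
np.savez("pics/wb2.npz",im=im,K=c["intrinsics"],T=c["cam_to_world"]); print(np.round(c["cam_to_world"],3).tolist())
for z in (.052,.023,.018,.008): print(z,proj(c,[.6,.27,z]))
cv2.imwrite("pics/wb2.png",cv2.resize(im[:288,64:448,::-1],None,fx=2,fy=2,interpolation=0))
```

```text
[[297.3, 0.0, 253.1], [0.0, 297.3, 190.3], [0.0, 0.0, 1.0]]
[[0.3476, -0.3542, 0.044], [0.4606, -0.3137, 0.044], [0.4723, -0.3451, 0.044]]
len 0.12005990220610445 w 0.033539897191506546 yaw 19.736456622456654
[[0.001, 0.967, 0.255, 0.559], [1.0, -0.001, 0.001, 0.265], [0.001, 0.255, -0.967, 0.372], [0.0, 0.0, 0.0, 1.0]]
0.052 [257.42627721 151.73221917]
0.023 [257.05205913 148.5176872 ]
0.018 [256.99355699 148.01515399]
0.008 [256.88123901 147.05034293]
```

View pics/wb2.png

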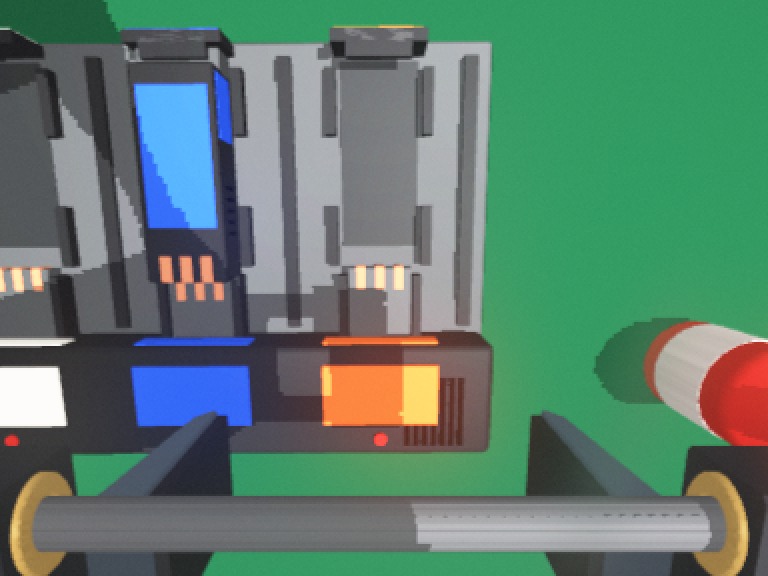

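The bay view (2x, column offset 64) shows the orange bay with its contact-block edge at row about 267, guides at rows 67-135 and 206-263, and the housing label spanning columns 322-438. I cross-check the bay centre from several of these features.

Run:
```python
from h import *
d=np.load("pics/wb2.npz"); c=dict(intrinsics=d["K"],cam_to_world=d["T"]); im=d["im"]
U=lambda x,y:(64+x/2-.25,y/2-.25)
cents=[]
for n,r in (("orange",((5,25),)),("blue",((100,125),))):
    m=omask(im,r,140,80); m[:178]=0; m[215:]=0
    k=max(cv2.findContours(m,0,1)[0],key=cv2.contourArea); x,y,w,h=cv2.boundingRect(k)
    q=[ray(c,p,.052) for p in [(x-.5,y-.5),(x+w-.5,y-.5),(x+w-.5,y+h-.5),(x-.5,y+h-.5)]]
    cents.append(np.mean(q,0)); print(n,(x,y,w,h),np.mean(q,0).round(4),"size",np.ptp(q,0).round(4), cv2.minAreaRect(k))
v=cents[0]-cents[1]; print("spacing",np.linalg.norm(v),"yaw of y axis vs world y",np.degrees(np.arctan2(-v[0],v[1])))
for n,row,z,off in [("block",267,.023,.054),("housing",350,.052,.094),("gF out",67,.018,-.053),("gF in",134,.018,-.019),("gB in",206,.018,.019),("gB out",263,.018,.053)]:
    print(n,"cx",(ray(c,U(380,row),z)[0]-off).round(4))
for n,a,b,z in [("guideF",336,418,.018),("guideB",337,417,.018),("block",349,420,.023),("lipwall",331,428,.038),("strips",355,404,.023)]:
    row=dict(guideF=100,guideB=235,block=300,lipwall=45,strips=275)[n]
    A,B=ray(c,U(a,row),z),ray(c,U(b,row),z); print(n,"cy",((A+B)/2)[1].round(4),"w",abs(A-B)[1].round(4))
# edge map of the bay for exact rows/cols
g=cv2.cvtColor(im,cv2.COLOR_RGB2GRAY)
print("col254 rows128-180",g[128:180,258].tolist()); print("row50",g[50,222:290].tolist()); print("row117",g[117,222:290].tolist())
print("col230 rows 28-70",g[28:70,230].tolist()); print("col 231 rows 98-140",g[98:140,231].tolist())
```

```text
orange (224, 182, 62, 33) [0.6521 0.2669 0.052 ] size [0.0386 0.0704 0.    ] ((254.5, 198.0), (32.0, 61.0), 90.0)
blue (129, 182, 61, 32) [0.6513 0.16   0.052 ] size [0.0373 0.0713 0.    ] ((159.10011291503906, 197.40611267089844), (30.401830673217773, 59.7630615234375), 88.83085632324219)
spacing 0.10683363543720033 yaw of y axis vs world y -0.40163381825908107
block cx 0.5284
housing cx 0.5312
gF out cx 0.5295
gF in cx 0.5292
gB in cx 0.5295
gB out cx 0.5275
guideF cy 0.2646 w 0.0448
guideB cy 0.2644 w 0.0462
block cy 0.2688 w 0.0416
lipwall cy 0.2659 w 0.049
strips cy 0.2659 w 0.0284
col254 rows128-180 [175, 173, 174, 174, 161, 108, 158, 179, 180, 178, 179, 179, 179, 178, 178, 177, 178, 177, 178, 175, 176, 177, 175, 178, 177, 176, 174, 176, 174, 176, 175, 174, 174, 173, 174, 175, 174, 175, 165, 104, 101, 137, 141, 153, 83, 68, 68, 68, 70, 71, 71, 72]
row50 [175, 176, 153, 104, 99, 99, 100, 100, 100, 102, 138, 164, 129, 120, 119, 120, 122, 122, 121, 120, 123, 121, 121, 121, 125, 123, 123, 123, 125, 122, 124, 123, 126, 123, 125, 124, 125, 125, 123, 126, 126, 126, 126, 128, 128, 127,
[... 174 characters left out ...]
, 145, 118, 118, 117, 118, 121, 120, 119, 120, 121, 122, 121, 124, 122, 123, 123, 122, 122, 126, 126, 124, 125, 126, 125, 127, 126, 126, 127, 125, 128, 126, 128, 129, 129, 130, 112, 79, 92, 95, 93, 114, 115, 114, 114, 133, 165, 174, 175, 175, 176, 176, 176, 177, 175, 176]
col230 rows 28-70 [88, 102, 103, 104, 102, 100, 94, 94, 94, 93, 94, 93, 93, 95, 95, 94, 95, 100, 100, 101, 100, 99, 100, 102, 101, 100, 101, 102, 99, 100, 101, 99, 100, 102, 99, 99, 100, 101, 94, 58, 107, 177]
col 231 rows 98-140 [174, 175, 174, 176, 164, 98, 101, 101, 101, 101, 100, 101, 100, 101, 101, 101, 100, 100, 98, 100, 98, 98, 101, 100, 99, 100, 99, 97, 99, 97, 99, 98, 97, 98, 108, 154, 171, 171, 161, 102, 104, 103]
```

```bash
cat >> h.py <<'E'
from scipy.spatial.transform import Rotation as Ro
up=np.array([0,0,1.]); yaw=np.radians(19.7)
xp=np.array([np.cos(yaw),np.sin(yaw),0]); zp=np.cross(xp,up)
Rp0=np.column_stack([xp,up,zp]); C0=np.array([.4101,-.3505,0.022]) # centre of pack on its side
O0=C0-.018*zp  # pack origin (underside centre)
a1=np.radians(25); s1=1
def grasp1(s=1):
    R=tool(np.cos(a1)*-up+np.sin(a1)*xp, s*zp); p=C0-.005*xp+R[:,2]*0; p=p.copy(); p[2]=.015
    # lateral centring: TCP on the mid plane of the pack
    return p,R
def stand(psi,S):  # psi: heading of second approach f2; S: xy of pack centre on table
    f2=np.array([np.cos(psi),np.sin(psi),0]); f1=np.cross(up,f2)
    R=np.column_stack([-up,-f1,-f2]); O=np.array([S[0],S[1],.060])-R[:,2]*.018
    return O,R
b2=np.radians(20)
def grasp2(O,R,s=1): # tool pose gripping across pack y, approach -z_p leaning to toe
    z=-np.cos(b2)*R[:,2]+np.sin(b2)*R[:,0]
    return O+R@np.array([.001,0,.009]), tool(z,s*R[:,1])
def carry(p,R,Oa,Ra,Ob,Rb): # tool pose after rigid move of the pack
    D=Rb@Ra.T; return Ob+D@(p-Oa), D@R
E
python3 - <<'E'
from h import *
res=[]; q0=np.array(arm.current_joint_positions())
for s1 in (1,-1):
  p,R=grasp1(s1); q=arm.solve_ik(p,R)
  print(s1,None if q is None else np.round(q,0))
  if q is None: continue
  for x in (.3,.36,.42):
   for y in (-.05,.05,.15,.25):
    for psi in np.radians(range(-180,180,15)):
     O,Rs=stand(psi,(x,y)); P,T=carry(p,R,O0,Rp0,O,Rs); qa=arm.solve_ik(P,T)
     if qa is None or arm.solve_ik(P-.08*T[:,2],T) is None: continue
     for s2 in (1,-1):
      P2,T2=grasp2(O,Rs,s2); qb=arm.solve_ik(P2,T2); qc=arm.solve_ik(P2-.09*T2[:,2],T2)
      if qb is None or qc is None: continue
      qa_,qb_=np.array(qa),np.array(qb)
      cost=abs(np.array(q)-qa_).max()+abs(qa_-qb_).max()+abs(qb_-q0).max()
      res.append((cost,s1,x,y,np.degrees(psi).round(),s2,np.round(qa).tolist(),np.round(qb).tolist()))
res.sort(key=lambda r:r[0]); print(len(res),*res[:14],sep="\n")
E
```

```text
1 [-64.  39. 109.  43.  38. -30.]
-1 [-64.  39. 109.  43.  38. 150.]
548
(np.float64(270.4801321113941), 1, 0.42, 0.25, np.float64(150.0), 1, [38.0, 62.0, 63.0, -23.0, 116.0, 70.0], [2.0, 62.0, 75.0, 32.0, 107.0, -67.0])
(np.float64(271.6395544652527), 1, 0.42, 0.15, np.float64(150.0), 1, [31.0, 59.0, 74.0, -27.0, 107.0, 69.0], [-6.0, 61.0, 76.0, 24.0, 109.0, -73.0])
(np.float64(277.29611417574984), 1, 0.42, 0.05, np.float64(150.0), 1, [24.0, 57.0, 83.0, -33.0, 99.0, 67.0], [-14.0, 62.0, 75.0, 16.0, 112.0, -78.0])
(np.float64(277.4641472302138), 1, 0.36, 0.15, np.float64(150.0), 1, [34.0, 57.0, 82.0, -24.0, 102.0, 73.0], [-6.0, 59.0, 86.0, 23.0, 102.0, -76.0])
(np.float64(279.4408804317664), 1, 0.42, 0.15, np.float64(135.0), 1, [25.0, 60.0, 69.0, -19.0, 113.0, 74.0], [-12.0, 60.0, 84.0, 31.0, 101.0, -71.0])
(np.float64(280.0713636013344), 1, 0.42, 0.25, np.float64(165.0), 1, [43.0, 61.0, 69.0, -30.0, 109.0, 64.0], [8.0, 64.0, 67.0, 24.0, 115.0, -71.0])
(np.float64(280.92324943973716), 1, 0.36, 0.25, np.float64(150.0), 1, [41.0, 60.0, 71.0, -19.0, 112.0, 74.0], [3.0, 59.0, 85.0, 31.0,
[... 355 characters left out ...]
 0.25, np.float64(165.0), 1, [47.0, 59.0, 75.0, -27.0, 106.0, 69.0], [9.0, 61.0, 77.0, 24.0, 108.0, -73.0])
(np.float64(284.4566426445775), 1, 0.36, 0.15, np.float64(165.0), 1, [40.0, 56.0, 88.0, -31.0, 96.0, 70.0], [1.0, 60.0, 80.0, 15.0, 108.0, -80.0])
(np.float64(284.68008245942355), 1, 0.42, -0.05, np.float64(150.0), 1, [15.0, 55.0, 90.0, -40.0, 91.0, 66.0], [-21.0, 63.0, 71.0, 9.0, 116.0, -83.0])
(np.float64(284.9271153018228), 1, 0.42, 0.05, np.float64(165.0), 1, [30.0, 55.0, 91.0, -40.0, 91.0, 66.0], [-7.0, 63.0, 70.0, 8.0, 116.0, -84.0])
(np.float64(287.4849673898044), 1, 0.36, 0.05, np.float64(150.0), 1, [26.0, 55.0, 91.0, -30.0, 94.0, 72.0], [-15.0, 60.0, 84.0, 14.0, 105.0, -81.0])
```

Run:
```python
from h import *
res=[]; q0=np.array(arm.current_joint_positions())
p,R=grasp1(1); q=arm.solve_ik(p,R)
for s1 in (1,-1):
  p,R=grasp1(s1); q=arm.solve_ik(p,R)
  for x in (.28,.32,.36,.40):
   for y in (-.03,.05,.13,.21,.29):
    for psi in np.radians(range(-180,180,15)):
     O,Rs=stand(psi,(x,y)); S=np.array([x,y,0]); f2=-Rs[:,2]; f1=-Rs[:,1]
     if max(((S-.16*f2+k*.08*f1)[0]) for k in(-1,1))>.44 or max(((S-.16*f1+k*.08*f2)[0]) for k in(-1,1))>.44: continue
     P,T=carry(p,R,O0,Rp0,O,Rs); qa=arm.solve_ik(P,T)
     if qa is None or arm.solve_ik(P-.08*T[:,2],T) is None: continue
     for s2 in (1,-1):
      P2,T2=grasp2(O,Rs,s2); qb=arm.solve_ik(P2,T2); qc=arm.solve_ik(P2-.09*T2[:,2],T2)
      if qb is None or qc is None: continue
      qa_,qb_=np.array(qa),np.array(qb)
      cost=abs(np.array(q)-qa_).max()+abs(qa_-qb_).max()+abs(qb_-q0).max()
      res.append((round(cost),s1,x,y,np.degrees(psi).round(),s2,np.round(qa).tolist(),np.round(qb).tolist()))
res.sort(key=lambda r:r[0]); print(len(res),*res[:10],sep="\n")
```

```text
Traceback (most recent call last):
ValueError: time passes only in moves, steps and waits
```

Run:
```python
from h import *
res=[]; q0=np.array(arm.current_joint_positions()); n=0; slept=0
def ik(P,T):
    global slept
    try: return arm.solve_ik(P,T)
    except ValueError:
        if slept>15: raise
        slept+=1; arm.sleep(.02); return arm.solve_ik(P,T)
p,R=grasp1(1); q=ik(p,R)
for x,y in ((.3,.05),(.36,.05),(.30,.2),(.36,.2)):
    for psi in np.radians(range(-180,180,30)):
     O,Rs=stand(psi,(x,y)); S=np.array([x,y,0]); f2=-Rs[:,2]; f1=-Rs[:,1]
     if max(((S-.16*f2+k*.08*f1)[0]) for k in(-1,1))>.44 or max(((S-.16*f1+k*.08*f2)[0]) for k in(-1,1))>.44: continue
     n+=1
     P,T=carry(p,R,O0,Rp0,O,Rs); qa=ik(P,T)
     P2,T2=grasp2(O,Rs,1); qb=ik(P2,T2)
     print((x,y),np.degrees(psi).round(),None if qa is None else np.round(qa).tolist(),None if qb is None else np.round(qb).tolist())
print(n,slept,arm.current_t())
```

```text
(0.3, 0.05) -90.0 None [44.0, 57.0, 110.0, -43.0, 79.0, -100.0]
(0.3, 0.05) -60.0 None [58.0, 61.0, 127.0, -65.0, 66.0, -82.0]
(0.3, 0.05) -30.0 [-70.0, 67.0, 143.0, 67.0, 49.0, 60.0] None
(0.3, 0.05) 0.0 [-50.0, 54.0, 122.0, 39.0, 68.0, 93.0] None
(0.36, 0.05) -90.0 None [39.0, 57.0, 104.0, -47.0, 83.0, -105.0]
(0.36, 0.05) -60.0 None None
(0.36, 0.05) -30.0 [-59.0, 61.0, 136.0, 70.0, 58.0, 72.0] None
(0.36, 0.05) 0.0 [-44.0, 53.0, 115.0, 43.0, 74.0, 99.0] None
(0.3, 0.2) -90.0 None [54.0, 58.0, 91.0, -33.0, 95.0, -107.0]
(0.3, 0.2) -60.0 None [67.0, 57.0, 107.0, -50.0, 80.0, -103.0]
(0.3, 0.2) -30.0 None None
(0.3, 0.2) 0.0 [-31.0, 59.0, 133.0, 64.0, 59.0, 78.0] None
(0.36, 0.2) -90.0 None [50.0, 59.0, 87.0, -37.0, 97.0, -111.0]
(0.36, 0.2) -60.0 None [61.0, 57.0, 104.0, -55.0, 81.0, -107.0]
(0.36, 0.2) -30.0 None None
(0.36, 0.2) 0.0 [-26.0, 55.0, 125.0, 63.0, 65.0, 90.0] None
16 0 6.5833
```

Run:
```python
from h import *
p,R=grasp1(1)
f=lambda q:None if q is None else np.round(q).tolist()
for x,y in ((.46,-.06),(.52,-.1)):
    for psi in np.radians([-105,-90,-75,-45,-20,0,20]):
     O,Rs=stand(psi,(x,y))
     P,T=carry(p,R,O0,Rp0,O,Rs); qa=arm.solve_ik(P,T)
     P2,T2=grasp2(O,Rs,1); qb=arm.solve_ik(P2,T2);qc=arm.solve_ik(P2-.08*T2[:,2],T2)
     print((x,y),np.degrees(psi).round(),f(qa),f(qb),f(qc))
```

```text
(0.46, -0.06) -105.0 None [19.0, 58.0, 92.0, -51.0, 88.0, -114.0] [25.0, 57.0, 85.0, -47.0, 96.0, -119.0]
(0.46, -0.06) -90.0 None [23.0, 57.0, 102.0, -62.0, 79.0, -109.0] [30.0, 55.0, 97.0, -54.0, 86.0, -114.0]
(0.46, -0.06) -75.0 None None [35.0, 54.0, 110.0, -65.0, 76.0, -106.0]
(0.46, -0.06) -45.0 [-59.0, 55.0, 126.0, 77.0, 65.0, 89.0] [24.0, 69.0, 138.0, 243.0, 81.0, -65.0] None
(0.46, -0.06) -20.0 [-52.0, 53.0, 107.0, 52.0, 76.0, 107.0] None None
(0.46, -0.06) 0.0 [-45.0, 55.0, 94.0, 40.0, 89.0, 112.0] None None
(0.46, -0.06) 20.0 [-37.0, 57.0, 82.0, 30.0, 101.0, 111.0] [-62.0, 81.0, 147.0, 110.0, 82.0, -139.0] None
(0.52, -0.1) -105.0 [-21.0, 81.0, 152.0, 174.0, 118.0, 85.0] [14.0, 59.0, 86.0, -55.0, 89.0, -120.0] [20.0, 58.0, 79.0, -51.0, 96.0, -124.0]
(0.52, -0.1) -90.0 [-41.0, 76.0, 149.0, 143.0, 101.0, 62.0] [17.0, 57.0, 97.0, -66.0, 79.0, -115.0] [24.0, 55.0, 92.0, -59.0, 85.0, -119.0]
(0.52, -0.1) -75.0 [-52.0, 63.0, 139.0, 121.0, 75.0, 69.0] None None
(0.52, -0.1) -45.0 [-55.0, 53.0, 116.0, 75.0, 67.0, 102.0] [13.0, 65.0, 133.0, 234.0, 80.0, -75.0] [26.0, 62.0, 136.0, 246.0, 77.0, -72.0]
(0.52, -0.1) -20.0 [-50.0, 54.0, 97.0, 53.0, 81.0, 115.0] [-13.0, 87.0, 150.0, 188.0, 127.0, -83.0] None
(0.52, -0.1) 0.0 [-44.0, 57.0, 82.0, 41.0, 95.0, 118.0] [-42.0, 85.0, 149.0, 137.0, 111.0, -126.0] None
(0.52, -0.1) 20.0 [-37.0, 60.0, 70.0, 32.0, 108.0, 116.0] [-55.0, 67.0, 135.0, 111.0, 77.0, -112.0] [-71.0, 66.0, 140.0, 98.0, 72.0, -117.0]
```

```bash
cat >> h.py <<'E'
Ost,Rst=stand(np.radians(150),(.36,.05))
E
python3 - <<'E'
from h import *
p,R=grasp1(1)
P,T=carry(p,R,O0,Rp0,Ost,Rst)
for Q,A in ((p-.1*R[:,2],R),(p+.12*up,R),(P+.1*up,T),(P,T)): assert arm.solve_ik(Q,A) is not None
arm.move_to(p-.1*R[:,2],R)
arm.move_l(p,R,feed=.1)
w=arm.grip(0.0); print(arm.current_width(),arm.current_grasp_force(),arm.current_t())
arm.move_l(p+.12*up,R,feed=.2); print(arm.current_width(),arm.current_force())
arm.move_to(P+.1*up,T); print(arm.current_t(),arm.current_width(),arm.current_ee_pos()-P)
f0=np.array(arm.current_force()); arm.move_l(P+.008*up,T,feed=.1); 
im=arm.snapshot("scene"); cv2.imwrite("pics/s2.png",cv2.resize(im[100:300,150:400,::-1],None,fx=2.5,fy=2.5))
z=.008; f0=np.array(arm.current_force())
while z>-.006:
    z-=.001; arm.move_l(P+z*up,T,feed=.03); df=np.array(arm.current_force())-f0
    if df[2]>2.5: break
print(z,df,arm.current_t())
E
```

```text
0.03588179592840555 29.97856914997101 11.0917
0.036380129706193004 [ 0.05939917 -0.35524817 -3.96399052]
14.0667 0.036202404775741506 [ 8.70632624e-06 -5.12520345e-04  9.99369571e-02]
0.0 [ 0.69677353  6.08191217 12.1205782 ] 17.1833
```

View pics/s2.png

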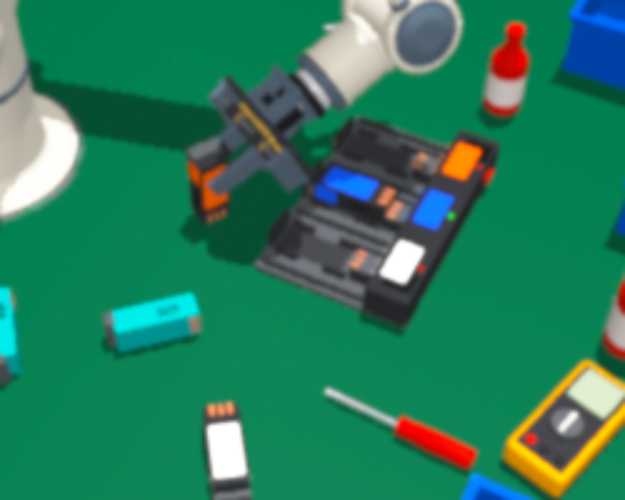

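The pack is held upright with its toe down on the table, clear of the bank and matching the plan; contact came at z=0. Release, regrasp across the 44 mm width, and lift.

Run:
```python
from h import *
p,R=grasp1(1); P,T=carry(p,R,O0,Rp0,Ost,Rst); P2,T2=grasp2(Ost,Rst,1)
A=P-.08*T[:,2]; pre=P2-.09*T2[:,2]
for Q,X in ((A,T),(A+.12*up,T),(pre+.12*up,T2),(pre,T2),(P2,T2),(P2+.1*up,T2)): print(arm.solve_ik(Q,X) is not None,end=" ")
arm.grip(.075); arm.move_l(A,T,feed=.12); arm.move_l(A+.12*up,T,feed=.25)
arm.move_to(pre+.12*up,T2); arm.grip(.091)
im=arm.snapshot("scene"); cv2.imwrite("pics/s3.png",cv2.resize(im[100:300,150:400,::-1],None,fx=2.5,fy=2.5)); print(arm.current_t())
```

```text
True True True True True True 22.0583
```

View pics/s3.png

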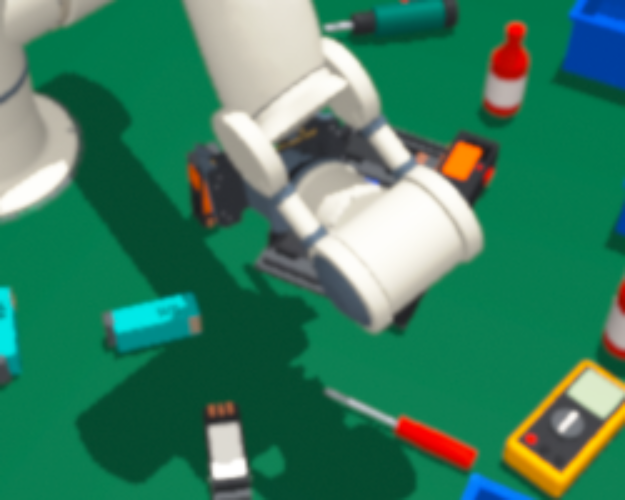

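The pack still stands on its toe at (203,185), with the gripper raised behind it. Descend under force watch, close and lift.

Run:
```python
from h import *
P2,T2=grasp2(Ost,Rst,1); pre=P2-.09*T2[:,2]
f0=np.array(arm.current_force())
for k in (.08,.04,.02,0): 
    arm.move_l(pre+k*up,T2,feed=.15); d=np.linalg.norm(np.array(arm.current_force())-f0)
    if d>6: print("contact",k,d); raise SystemExit
arm.move_l(P2,T2,feed=.09); print("F",np.array(arm.current_force())-f0)
arm.grip(0); print(arm.current_width(),arm.current_grasp_force())
arm.move_l(P2+.1*up,T2,feed=.15); print(arm.current_width(),np.array(arm.current_force())-f0,arm.current_t())
im=arm.snapshot("scene"); cv2.imwrite("pics/s4.png",cv2.resize(im[100:300,150:400,::-1],None,fx=2.5,fy=2.5))
# dry checks of the docking poses
Bay=np.array([.529,.2655,.008])
def dock(toe,h,th):
    Rb=Ro.from_euler("y",th,degrees=True).as_matrix(); O=Bay+np.array([toe,0,h])-Rb@[.06,0,0]
    return carry(P2,T2,Ost,Rst,O,Rb)
for a in ((.044,.10,19),(.044,.003,19),(.0655,0,17),(.071,.001,0)):
    q=arm.solve_ik(*dock(*a)); print(a,None if q is None else np.round(q).tolist())
```

```text
F [ 0.10106069 -1.05182133 -0.5158516 ]
0.04360297045919252 29.99952882528305
0.04387205350129619 [-0.04939    -0.65351532 -3.70054527] 26.2
(0.044, 0.1, 19) [21.0, 30.0, 89.0, -0.0, 60.0, -68.0]
(0.044, 0.003, 19) [21.0, 37.0, 94.0, -0.0, 48.0, -68.0]
(0.0655, 0, 17) [21.0, 38.0, 93.0, -1.0, 46.0, -68.0]
(0.071, 0.001, 0) [25.0, 38.0, 107.0, -26.0, 20.0, -41.0]
```

View pics/s4.png

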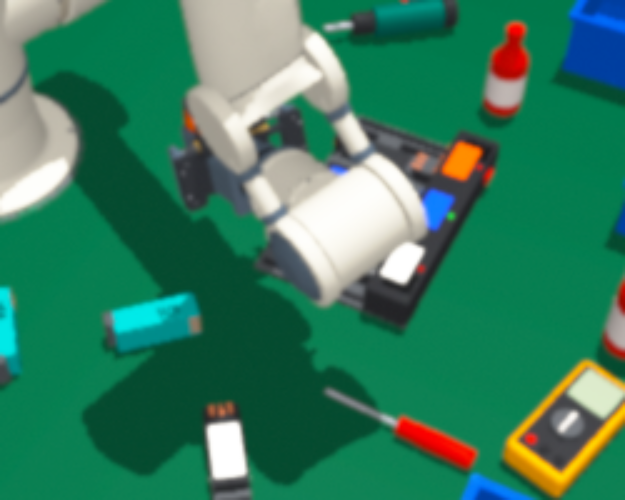

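The pack is gripped at 43.9 mm and lifted, its orange band visible behind the wrist. Swing to above the orange bay in the toe-down attitude and check.

```bash
cat >> h.py <<'E'
P2,T2=grasp2(Ost,Rst,1); Bay=np.array([.529,.2655,.008])
def dock(toe,h,th):
    Rb=Ro.from_euler("y",th,degrees=True).as_matrix(); O=Bay+np.array([toe,0,h])-Rb@[.06,0,0]
    return carry(P2,T2,Ost,Rst,O,Rb)
E
python3 - <<'E'
from h import *
arm.move_l(P2+.16*up,T2,feed=.25)
arm.move_to(*dock(.044,.12,19)); arm.move_l(dock(.044,.025,19)[0],feed=.15)
print(arm.current_t(),arm.current_width(),arm.current_force())
s=arm.snapshot("scene"); w=arm.snapshot("wrist"); c=arm.get_calibration("wrist"); np.savez("pics/w5.npz",im=w,K=c["intrinsics"],T=c["cam_to_world"])
a=cv2.resize(s[110:250,230:370,::-1],(400,400)); b=cv2.resize(w[:,:,::-1],(400,300))
o=np.zeros((400,800,3),np.uint8);o[:,:400]=a;o[:300,400:]=b; cv2.imwrite("pics/s5.png",o)
E
```

```text
28.4833 0.04364810085822578 [ 0.56935539 -0.46585004 -4.36251656]
```

View pics/s5.png

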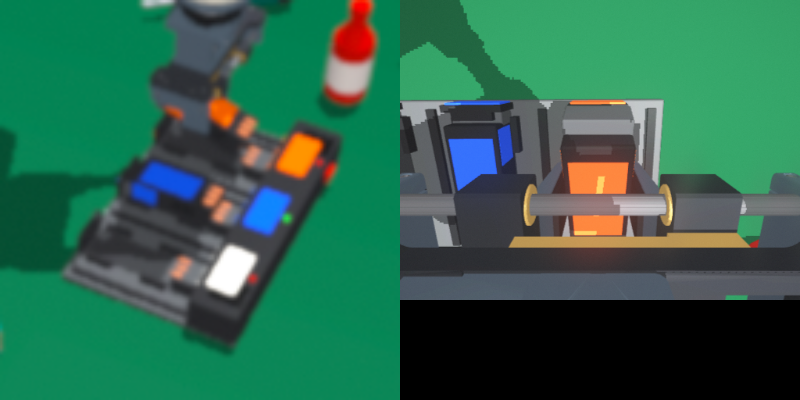

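The pack is toe-down, label up, and centred on the orange bay in the wrist view (pack column about 598, front-wall label about 597). Now a guarded insertion: floor touch, push, then lower the heel.

Run:
```python
from h import *
F=lambda:np.array(arm.current_force())
arm.sleep(.1); f0=F(); p,R=dock(.044,.006,19); arm.move_l(p,R,feed=.1); h=.006
while h>-.004:
    h-=.001; arm.move_l(dock(.044,h,19)[0],R,feed=.04); d=F()-f0
    if d[2]>3: break
print("floor",h,d.round(1),arm.current_t())
h+=.0005
# push in, turning 19->17
for toe,th in ((.05,19),(.055,18.5),(.060,18),(.064,17.5),(.0665,17)):
    arm.move_l(*dock(toe,h,th),feed=.04); d=F()-f0; print(toe,th,d.round(1),round(arm.current_width(),4))
    if np.linalg.norm(d)>30: print("stop"); break
print(arm.current_t())
```

```text
floor -0.001 [-2.  -0.4  8.1] 30.775
0.05 19 [-1.  -0.1  3.3] 0.0437
0.055 18.5 [-6.8 -0.2  6.8] 0.0438
0.06 18 [-11.3   0.5  10.5] 0.0441
0.064 17.5 [-14.7   1.4  14.1] 0.0439
0.0665 17 [-17.5   2.3  16.2] 0.044
32.1083
```

Run:
```python
from h import *
F=lambda:np.array(arm.current_force())
f0=np.array([.57,-.47,-4.36]); h=.0005
for th in (15,13,11,9,7,5,3.5,2,1,0):
    toe=.071-.015*np.tan(np.radians(th))
    arm.move_l(*dock(toe,h,th),feed=.03); d=F()-f0; print(th,round(toe,4),d.round(1),round(arm.current_width(),4))
    if np.linalg.norm(d)>35: print("stop"); break
print(arm.current_t())
w=arm.snapshot("wrist"); s=arm.snapshot("scene")
a=cv2.resize(s[110:250,230:370,::-1],(350,350)); b=cv2.resize(w[60:300,180:340,::-1],(400,600))
o=np.zeros((600,760,3),np.uint8);o[:350,:350]=a;o[:,360:]=b; cv2.imwrite("pics/s6.png",o)
```

```text
15 0.067 [-10.2   0.9   5. ] 0.044
13 0.0675 [-11.8   1.7   5.1] 0.0437
11 0.0681 [-11.4   1.2   4. ] 0.0438
9 0.0686 [-10.7   0.6   5.4] 0.044
7 0.0692 [-11.2   2.    4.9] 0.0438
5 0.0697 [-13.    0.4   6.1] 0.0436
3.5 0.0701 [-11.8   0.8   4.9] 0.0439
2 0.0705 [-10.9  -0.6   5.9] 0.0438
1 0.0707 [-12.    0.5   4.3] 0.0438
0 0.071 [-10.3  -1.7   7.3] 0.0436
34.6083
```

View pics/s6.png

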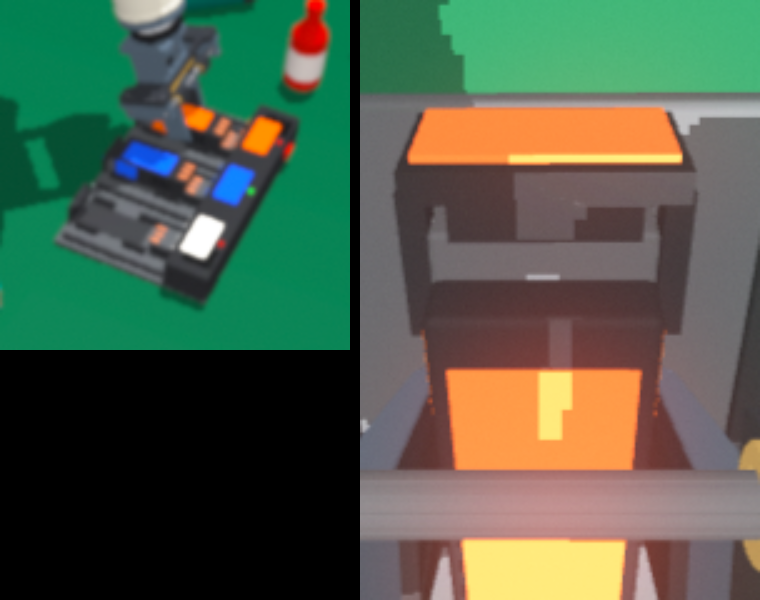

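The pack lies flat with its light ledge in front of the lip, and the spring force of about 11 N matches a push of about 16 mm. Ease it back under the lip, release, retreat and inspect.

Run:
```python
from h import *
F=lambda:np.array(arm.current_force())
f0=np.array([.57,-.47,-4.36])
for toe in (.068,.065,.0625):
    p,R=dock(toe,.0003,0); arm.move_l(p,R,feed=.03); print(toe,(F()-f0).round(1))
arm.grip(.062); arm.sleep(.2); print(arm.current_width(),(F()-f0).round(1))
arm.move_l(p-R[:,2]*.02,R,feed=.05); arm.move_l(p-R[:,2]*.09,R,feed=.15)
q=np.array([.50,.2655,.30]); arm.move_to(q,tool([0,0,-1],R[:,1]))
arm.sleep(.2); c=arm.get_calibration("wrist"); w=arm.snapshot("wrist"); s=arm.snapshot("scene"); t=arm.snapshot("top"); np.savez("pics/w7.npz",im=w,K=c["intrinsics"],T=c["cam_to_world"])
print(arm.current_t(), proj(c,Bay+[0,0,.036]))
x,y=proj(c,Bay+[0,0,.03]).astype(int)
b=cv2.resize(w[max(0,y-90):y+90,max(0,x-120):x+70,::-1],None,fx=2.5,fy=2.5,interpolation=0); a=cv2.resize(s[110:250,230:370,::-1],(300,300))
o=np.zeros((600,800,3),np.uint8);o[:300,:300]=a;o[:b.shape[0],310:310+b.shape[1]]=b[:600,:490];cv2.imwrite("pics/s7.png",o)
```

```text
0.068 [-11.   -1.1  10.8]
0.065 [-10.9  -1.6  11.8]
0.0625 [-10.8  -1.8   9.6]
0.06165719621262983 [-1.1  0.4  5.1]
38.5917 [253.39404163 183.67545501]
```

View pics/s7.png

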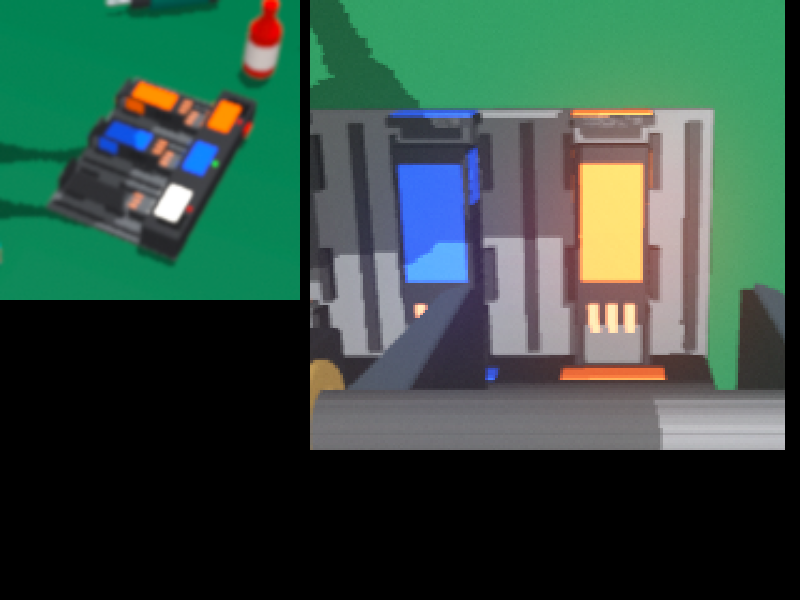

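The orange pack sits level with the docked blue one: label rows 163-282 against 165-283, ledge under the lip, centred between the guides, gripper clear. Hand it in.

```bash
python3 -c "
from rig import arm
print(arm.sign_off())"
```

```text
the job is handed in; nothing more can be done
None
```

The orange pack is back in the orange bay, flat and under the lip, released and matching the docked blue pack in the last camera view; I handed the job in just after 38.6 s, but the sign-off returned no verdict.

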